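# Load the flask shaker and latch its sliding guard

### The job

Stand the orange-capped flask upright in the shaker's round holder and let go of it, then slide the clear guard over it by its blue tab until the red latch clicks and holds it shut. Push it home gently, with no more than about 20 N on the latch, and leave the other flasks and the yellow tube block where they are.

Things in the scene. Friction and masses are not known exactly. Their poses are not given: they have to be found in the camera images.
- flask: The flask to load: clear conical flask with an ORANGE screw cap, 105 mm tall, 0.1 to 0.21 kg, loose on the table. Origin: centre of its underside, z up. Foot 64 mm in diameter, tapering to a neck 28 mm in diameter at 68 mm height; cap 36 mm in diameter from 79 to 105 mm height (grip it there).
- flask_white: Bystander: the same flask with a white cap, loose. Origin: centre of its underside.
- flask_green: Bystander: the same flask with a green cap, loose. Origin: centre of its underside.
- tube_block: Bystander: yellow tube block 80 x 110 mm, 35 mm tall, loose. Origin: centre of its underside.
- shaker: White bench flask shaker, fixed to the table; case 220 mm (its x) x 380 mm (its y), flat deck 65 mm above the table. Origin: centre of its underside; x points to its back, y along the guard's travel towards SHUT. The flask holder is centred at x 0, y +85 mm, the latch is on the deck's back edge at x +89 mm, y about +126 mm.
- holder_floor (a point): Centre of the inner floor of the black round flask holder, 69 mm above the table: a cup 78 mm in inside diameter at its flared mouth, tapering over the top 8 mm to about 68 mm below, and 18 mm deep from this floor. The flask stands in it upright with 2 mm play all round.
- guard (a joint): Travel of the clear guard along the shaker's y, in m: 0 = parked fully open, starts from 0 to 0.03; it stays where it is left; friction about 2 N. The latch catches it at about 0.170, but the latch's setting differs from machine to machine by up to 10 mm either way (0.160 to 0.180) and no reading gives it: feel for it. The whole push at the catch is about 10 to 12 N.
- guard_tab (a point): Middle of the top edge of the blue push tab on the guard's roof, moves with the guard: an upright plate 40 mm tall (200 to 240 mm above the table), 12 mm thick along the shaker's y, 56 mm wide along its x; push its face that looks to -y. The guard is a clear tunnel 150 x 150 mm in plan, walled at its -y end, open at its +y end; shut, it covers the seated flask without touching it.
- guard_lug: Small blue lug with a steel pin, fixed to the guard's outer side at its back; the pin rides over the latch and is caught behind it. Origin: on the guard's middle line at deck height, not on the lug itself: the pin is at x +89 mm, y +45 mm, z +16 mm from it.
- latch_block: Dark latch mount on the back edge of the shaker's deck with the red latch tooth and a rubber bumper of 3.5 N per mm. The guard meets the bumper 2 mm before the catch; it pushes an unlatched guard back, and going on some 3 to 4 mm past the catch overloads the latch. Its origin is the same point as the shaker's.
- latch (a joint): How far the red sprung latch tooth is pressed down, in m: 0 = standing up; the guard's pin begins to press it some 30 mm before the catch and holds it at about 0.008 for the last 16 mm; at the click it jumps back up to 0 and stands behind the pin.

How it is judged:
By the outcome, as a careful person would: the job done as asked, in the order asked, and still so for the second after the job is handed in, with the robot touching nothing.
It also fails if it takes over 72 s, if anything falls off the work surface, if the arm or the gripper's body presses on something with over 40 N, if the wrist force passes 120 N, or if a joint passes its speed limit or range.

### The arm

A 6-joint arm with a two-finger parallel gripper is mounted at the origin on the work surface. World frame = base frame: x ahead of the robot, y to its left, z up, the work surface at z = 0. Lengths are in mm, angles in degrees, forces in N, time in s.
With the tool pointing down it reaches from about 250 to 725 mm from the base axis. Payload 9.7 kg.
Tool frame: the origin (TCP) lies at the very end of the fingers, on their centre line; the grasp point (between the pads) lies 19 mm behind it; z points along the fingers, y is the direction in which the jaws open and shut (so a half turn about z gives the same grasp; the last joint's range is limited). The gripper opens to 85 mm and grips with 20 to 120 N. Pads are 22 mm wide; open, the fingers measure 114 mm over their backs; the gripper's body (76 mm by 85 mm) begins 54 mm behind the grasp point. The pads swing forward as they close: fully open they stand 13 mm farther back than shut.
Start: joints at [-75.974, 4.979, 10.078, 95.1, 0, 90], TCP at [133.297, -533.6, 231.284] pointing down, gripper open.
Joint ranges: [-179.16, 179.16], [-48.56, 103.87], [-65.8, 70.77], [-126.05, 130.52], [-82.76, 87.17], [-180, 180]. Speed limits (degrees/s): [127.2, 127.2, 147.25, 180, 180, 180].

### API

Orientations are given as [roll, pitch, yaw] about the fixed x, y, z axes, in that order (R = Rz(yaw) Ry(pitch) Rx(roll)).
In Python, from bench import manip gives the robot as it stands.
- The arm moves only by the tool step_arm, never from a script. Its argument "motion" is a list that holds one entry, the list of rows, each a list of 4 numbers: the shift along the world's x, y, z in mm, then the turn about the world's z in degrees. A call has 1 to 12 rows; each row shifts and turns the pose as measured when the row begins; what a row does not reach is not made up. A row lasts 1/8 s, in which the tool goes at most 62.5 mm and 10.7 degrees, less where a joint would pass 70% of its speed; a pose out of reach is approached as far as the arm can. A call with a gripper value outside its range is refused whole. "jaw" is the finger opening in mm, from 0 to 85.4, set as the call begins (left out, the last holds). The fingers move at their own pace and stop on an object; "grip_force" is the grip in N (left out, the last holds). Time passes only in rows, so rows that do not move let the fingers close. It gives the time, the measured TCP pose, the force and the opening at its end, in the units of the state.
- manip.get_obs(): the state, without advancing time (a new reading comes with each control period).
- manip.camera(name): name is "scene" or "top"; returns (picture, depth): 420x560x3 uint8, blue, green, red; 420x560 float32, mm along the optical axis (not along the pixel's ray), 0 where there is no reading.
- manip.get_calibration(name): a dict with "K" (3x3 intrinsics, pixels), "k1" (the pictures are not rectified: a ray, as slopes to the right and down, at radius r is drawn at 1 + k1 r^2 times it, then the intrinsics apply), "view" (4x4, takes a point from world to camera coordinates). Camera axes: x right, y up, looking along -z (the intrinsics and any distortion apply to the point x, -y, -z); pixel columns grow to the right and rows downward; lengths in mm; the calibration is good to about 2 mm. A picture is of the moment at which its call begins. get_calibration takes no time and is no camera call.
- manip.job_done(): hands the job in, once; it reports no verdict.
Trained networks look in the newest picture that a camera, given by its name, has taken for a name from the list of things; names that differ only in an ending like _2 or _b are one class to them, and where a whole thing is asked for, a point or a joint stands for the part that bears it (a point fixed in the world has none). Each returns a list of dicts, best first, with "conf" (0 to 1); they miss things now and then, are a little off and sometimes report something else, mostly with a low value. They report only what shows in the picture. A call takes as long as a camera call.
- manip.spot_in(camera, thing): "point" ([x, y, z] in mm, in the coordinates of the camera as it stood for that picture, good to about 4 mm: the middle of the surface that is visible of it).
- manip.landmark_of(camera, thing): "point" ([x, y, z] in mm, in the coordinates of the camera as it stood for that picture, good to about 4 mm: a listed point, or the origin of a listed thing).
The state is a dict: "time_s": time; "joint_pos": joint angles; "qvel": joint speeds; "effort": joint torques, N m; "tcp_pos": TCP position; "tcp_rot": TCP orientation; "ft_force": force on the tool from outside, world axes, zero at the start; "wrist_torque": the same for the moment, N m; "width": opening from 0.0 (shut) to 1.0 (fully open).
Only numpy, scipy, OpenCV 4.12 (cv2) and the standard library are available. Lean on these libraries where they do the work, as an engineer would, in place of code of your own. Each camera call takes 0.05 s, during which the arm holds its last target.

## Working session

There is one attempt and no reset: what is moved stays moved. The work goes in short steps, Python scripts to look and compute and a tool call to move; the robot and the scene stay as the last step left them, time stands still between calls to the robot, and variables do not carry over. Pictures are saved under pics/ and viewed, and the job is handed in when it is done.

Besides the shell and the picture viewer there is one more tool, called after ">>>" as name(argument=value, ...) on one line, values as JSON. step_arm: Moves the arm, as the interface text tells. Its arguments: {"type":"object","properties":{"motion":{"type":"array","items":{"type":"array","items":{"type":"array","items":{"type":"number"}}}},"jaw":{"type":"number"},"grip_force":{"type":"number"}},"required":["motion"]}

```bash
ls; mkdir -p pics; cat > h.py <<'E'
from bench import manip
import numpy as np, cv2
def w(cam,p):
    V=np.array(manip.get_calibration(cam)["view"]); return (np.linalg.inv(V)@np.r_[p,1])[:3]
def pix2w(cam,u,v,depth):
    c=manip.get_calibration(cam);K=np.array(c["K"])
    p=cv2.undistortPoints(np.array([[[u,v]]],float),K,np.array([c["k1"],0,0,0,0.]))[0,0]
    return w(cam,[p[0]*depth,-p[1]*depth,-depth])
E
python3 - <<'E'
from h import *
o=manip.get_obs();print({k:np.round(v,2).tolist() for k,v in o.items()})
for c in ["scene","top"]:
    im,d=manip.camera(c);cv2.imwrite(f"pics/{c}0.png",im);np.save(f"pics/{c}0.npy",d)
    print(c,manip.get_calibration(c))
    for n in ["flask","flask_white","flask_green","tube_block","shaker","holder_floor","guard_tab","guard_lug"]:
        print(n,[(round(r["conf"],2),np.round(w(c,r["point"])).tolist()) for r in manip.landmark_of(c,n)[:3]])
E
```

```text
pics
{'time_s': 0.0, 'joint_pos': [-75.97, 5.01, 10.03, 95.1, -0.0, 90.0], 'qvel': [0.07, 0.03, 0.04, 0.02, 0.02, -0.03], 'effort': [0.0, -52.04, 46.48, 0.02, 0.0, -0.0], 'tcp_pos': [133.24, -533.36, 230.58], 'tcp_rot': [-179.92, 0.0, 14.03], 'ft_force': [0.01, -0.1, 0.12], 'wrist_torque': [-0.0, -0.01, -0.04], 'width': 1.0}
scene {'K': array([[396.22820305,   0.        , 280.00554701],
       [  0.        , 396.22820305, 212.44091026],
       [  0.        ,   0.        ,   1.        ]]), 'k1': -0.0378826864581532, 'view': array([[ 5.28606597e-02,  9.98589378e-01,  5.00056212e-03,
        -1.97608481e+01],
       [-5.66354616e-01,  2.58551074e-02,  8.23756009e-01,
         1.80609173e+02],
       [ 8.22464710e-01, -4.63763775e-02,  5.66922422e-01,
        -1.51565529e+03],
       [ 0.00000000e+00,  0.00000000e+00,  0.00000000e+00,
         1.00000000e+00]])}
flask [(0.94, [460.0, -352.0, -4.0])]
flask_white [(0.94, [451.0, 304.0, 1.0])]
flask_green [(0.96, [569.0, 320.0, -4.0])]
tube_block [(0.65, [703.0, -349.0, 4.0])]
shaker [(0.73, [538.0, -10.0, 6.0])]
holder_floor [(0.66, [527.0
[... 272 characters left out ...]
   ,   1.        ]]), 'k1': 0.01302749386343929, 'view': array([[-2.92290183e-02, -9.99538831e-01,  8.23339965e-03,
        -1.69645725e+01],
       [ 9.94728814e-01, -2.82764631e-02,  9.85648433e-02,
        -6.08923568e+02],
       [-9.82865769e-02,  1.10709535e-02,  9.95096570e-01,
        -1.34304860e+03],
       [ 0.00000000e+00,  0.00000000e+00,  0.00000000e+00,
         1.00000000e+00]])}
flask [(0.97, [456.0, -351.0, -1.0])]
flask_white [(0.71, [450.0, 304.0, 1.0])]
flask_green [(0.75, [535.0, -13.0, 0.0])]
tube_block [(0.76, [703.0, -351.0, -3.0])]
shaker [(0.58, [533.0, -16.0, -0.0])]
holder_floor [(0.64, [530.0, 73.0, 67.0])]
guard_tab [(0.64, [546.0, -123.0, 235.0])]
guard_lug []
```

View pics/scene0.png

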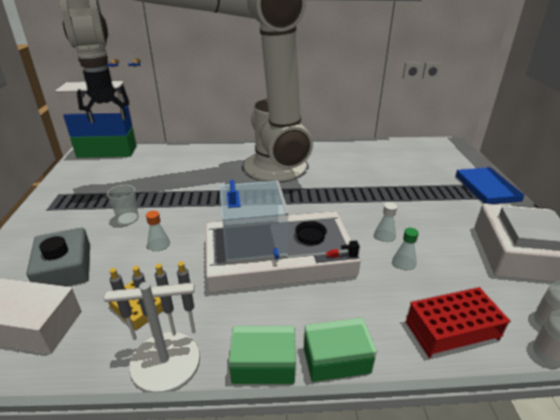

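View pics/top0.png

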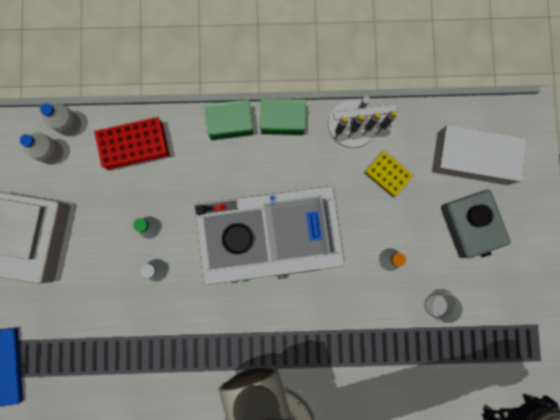

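The scene picture shows the orange flask at (155,230), the holder at (311,232), the tab at (232,193) and the red latch at (335,253). In the top picture the cap is at (399,259), the holder at (237,238) and the tab at (314,226). Next I'll refine these with the calibration.

```bash
python3 - <<'E'
from h import *
im=cv2.imread("pics/top0.png");d=np.load("pics/top0.npy")
big=cv2.resize(im[170:300,180:430],None,fx=3.2,fy=3.2,interpolation=cv2.INTER_CUBIC);cv2.imwrite("pics/crop1.png",big)
hsv=cv2.cvtColor(im,cv2.COLOR_BGR2HSV)
def blob(lo,hi,box):
    m=cv2.inRange(hsv,lo,hi);z=np.zeros_like(m);a,b,c,e=box;z[b:e,a:c]=m[b:e,a:c]
    v,u=np.nonzero(z);return z,u.mean(),v.mean(),len(u),np.median(d[z>0])
V=manip.get_calibration("top")["view"]
def atz(u,v,z):
    a=pix2w("top",u,v,1000);b=pix2w("top",u,v,1400);t=(z-a[2])/(b[2]-a[2]);return np.round(a+t*(b-a),1)
z,u,v,n,dep=blob((3,150,120),(18,255,255),(380,240,420,280));print("cap",u,v,n,pix2w("top",u,v,dep),atz(u,v,105))
z,u,v,n,dep=blob((100,120,60),(130,255,255),(295,200,335,250));print("tab",u,v,n,pix2w("top",u,v,dep));print(cv2.minAreaRect(cv2.findNonZero(z)), atz(u,v,240))
z,u,v,n,dep=blob((0,0,0),(180,255,45),(215,215,260,262));print("holder",u,v,n,dep,cv2.minAreaRect(cv2.findNonZero(z)),atz(u,v,87))
# world map of shaker
P=[]
for vv in range(180,295):
  for uu in range(185,355):
    if d[vv,uu]>0: P.append((*pix2w("top",uu,vv,d[vv,uu]),uu,vv))
P=np.array(P)
s=P[(P[:,2]>45)&(P[:,2]<100)]
r=cv2.minAreaRect(s[:,:2].astype(np.float32));print(r)
t=P[(P[:,2]>210)];print(len(t), cv2.minAreaRect(t[:,:2].astype(np.float32)),t[:,2].max())
print(np.histogram(P[:,2],bins=range(-10,260,10)))
E
```

```text
cap 398.6046511627907 259.2093023255814 129 [ 459.16519221 -348.38909045  104.68148914] [ 459.2 -348.3  105. ]
tab 313.6011396011396 225.53276353276354 351 [ 546.71052007 -121.98359682  206.90967008]
((313.6500244140625, 225.54998779296875), (28.708538055419922, 12.162237167358398), 81.8698959350586) [ 544.7 -119.1  240. ]
holder 237.20632737276478 238.28610729023384 727 1323.5653 ((237.0, 238.5), (29.0, 30.0), 90.0) [526.2  70.6  87. ]Traceback (most recent call last):
  File "<stdin>", line 18, in <module>
  File "h.py", line 6, in pix2w
    c=manip.get_calibration(cam);K=np.array(c["K"])
ValueError: time passes only in moves, steps and waits
```

View pics/crop1.png

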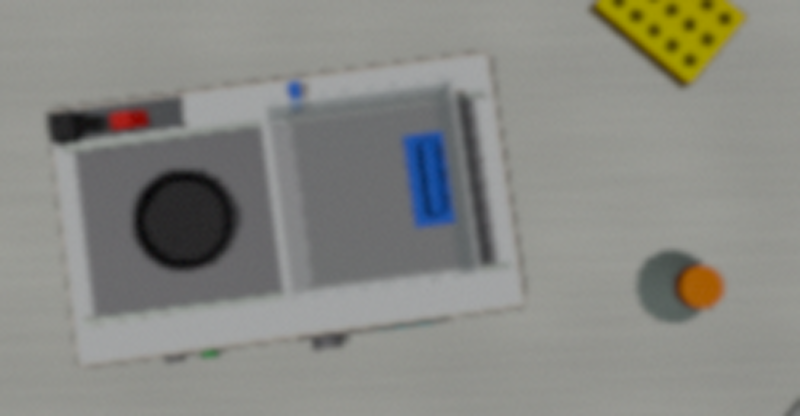

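```bash
cat > h.py <<'E'
from bench import manip
import numpy as np, cv2
C={c:manip.get_calibration(c) for c in ["scene","top"]}
def w(cam,p):
    p=np.atleast_2d(p); V=np.linalg.inv(C[cam]["view"]); return np.squeeze(p@V[:3,:3].T+V[:3,3])
def pix2w(cam,u,v,depth):
    c=C[cam];u=np.atleast_1d(u).astype(float);v=np.atleast_1d(v).astype(float)
    p=cv2.undistortPoints(np.stack([u,v],-1)[:,None],c["K"],np.array([c["k1"],0,0,0,0.]))[:,0]
    return w(cam,np.stack([p[:,0]*depth,-p[:,1]*depth,-np.ones(len(u))*depth],-1))
def atz(cam,u,v,z):
    a=pix2w(cam,u,v,1000);b=pix2w(cam,u,v,1400);t=(z-a[...,2])/(b[...,2]-a[...,2]);return a+t*(b-a) if np.ndim(t)==0 else a+t[:,None]*(b-a)
def cloud(cam,d,x0,y0,x1,y1):
    vv,uu=np.mgrid[y0:y1,x0:x1];dd=d[y0:y1,x0:x1].ravel();k=dd>0
    return pix2w(cam,uu.ravel()[k],vv.ravel()[k],dd[k]),uu.ravel()[k],vv.ravel()[k]
E
python3 - <<'E'
from h import *
d=np.load("pics/top0.npy")
P,u,v=cloud("top",d,185,180,355,295)
print(np.histogram(P[:,2],bins=range(-10,260,10)))
s=P[(P[:,2]>50)&(P[:,2]<75)]
print(cv2.minAreaRect(s[:,:2].astype(np.float32)))
for t in [(200,212),]:
  t=P[(P[:,2]>t[0])&(P[:,2]<t[1])];print(len(t), cv2.minAreaRect(t[:,:2].astype(np.float32)))
t=P[(P[:,2]>220)];print(len(t), t)
c=np.array([[50,108],[490,55],[525,303],[83,364]])/3.2+[180,170]
q=atz("top",c[:,0],c[:,1],65);print(q,q.mean(0))
for a,b in [(0,1),(3,2),]: e=q[a]-q[b];print(np.degrees(np.arctan2(-e[0],e[1])),np.linalg.norm(e))
# cap depth
P,u,v=cloud("top",d,385,245,412,275);t=P[P[:,2]>97];print(len(t),t.mean(0),t.min(0),t.max(0))
d=np.load("pics/scene0.npy")
P,u,v=cloud("scene",d,140,205,170,240);t=P[P[:,2]>80];print(len(t),t.mean(0),t.min(0),t.max(0))
P,u,v=cloud("scene",d,222,175,245,212);t=P[P[:,2]>215];print(len(t),t.mean(0),t.min(0),t.max(0))
E
```

```text
(array([3861, 4080,    3,    0,    5,   55,  253, 6336,  595,  289,   77,
         80,    1,    0,    0,    0,    0,    0,    0,    0, 1688, 1987,
          7,   10,   78,   49]), array([-10,   0,  10,  20,  30,  40,  50,  60,  70,  80,  90, 100, 110,
       120, 130, 140, 150, 160, 170, 180, 190, 200, 210, 220, 230, 240,
       250]))
((529.779296875, -12.214004516601562), (231.2445831298828, 380.6033020019531), 6.092187404632568)
1987 ((541.8162231445312, -76.45838928222656), (149.40280151367188, 149.57212829589844), 6.100574493408203)
137 [[ 574.29082217 -116.54346605  238.9344103 ]
 [ 574.42304002 -119.08806057  236.65237511]
 [ 574.15937565 -121.24246081  238.90758579]
 [ 572.05597607 -114.16131503  238.30578321]
 [ 571.9173011  -116.43976883  239.146942  ]
 [ 571.39128486 -118.32410505  244.53461096]
 [ 571.92199176 -121.27766014  237.52074795]
 [ 571.57669924 -123.3341159   240.79099354]
 [ 570.9245878  -112.83522241  224.42126831]
 [ 569.59900922 -113.97645139  239.52133511]
 [ 569.55089793 -116.34147472  239.29571147]
 [ 569.27439272 -118.47171356  241.81546023]
 [ 568.95247
[... 5615 characters left out ...]
[ 623.49546942  182.22643448   65.        ]
 [ 658.16963671 -191.0796278    65.        ]
 [ 448.37984148 -211.81337268   65.        ]
 [ 408.89329866  157.66408508   65.        ]] [534.73456157 -15.75062023  65.        ]
5.306636313047729 374.9129419143436
6.100121640674273 371.5814565566644
151 [ 459.06102415 -350.28039991  104.78084045] [ 441.6483405  -367.57821238   98.92682114] [ 475.33135971 -332.32948892  112.59665279]
183 [ 468.58640397 -347.56507878   97.4537723 ] [ 443.16818471 -366.56742456   80.12212071] [ 481.57056713 -331.3511791   106.97663948]
109 [ 561.05878216 -120.48951827  233.80161291] [ 521.45157231 -128.69981506  215.6582307 ] [ 579.61792091 -113.02418073  241.22024589]
```

>>> step_arm(motion=[[[50, 28, 0, 9], [50, 28, 0, 9], [50, 28, 0, 9], [50, 28, 0, 9], [50, 28, 0, 0], [50, 28, 0, 0], [26, 16, 0, 0], [0, 0, 0, 0], [0, 0, 0, 0]]], jaw=85, grip_force=40)

```text
time_s: 2.02
tcp_pos: [467.5, -342.8, 230.5]
tcp_rot: [180.0, 0.0, 51.1]
ft_force: [0.3, -1.3, 0.7]
width: 0.992
```

```bash
python3 - <<'E'
from h import *
im=cv2.imread("pics/scene0.png");hsv=cv2.cvtColor(im,cv2.COLOR_BGR2HSV)
m=cv2.inRange(hsv,(0,0,0),(180,255,50));z=np.zeros_like(m);z[215:250,290:332]=m[215:250,290:332]
r=cv2.boundingRect(cv2.findNonZero(z));print(r);e=cv2.fitEllipse(max(cv2.findContours(z,0,1)[0],key=len));print(e)
print(atz("scene",*e[0],85))
cv2.imwrite("pics/crop2.png",cv2.resize(im[170:290,195:375],None,fx=4.4,fy=4.4,interpolation=2))
d=np.load("pics/top0.npy");P,u,v=cloud("top",d,215,215,262,262)
t=P[(P[:,2]>79)&(P[:,2]<92)];print(len(t),cv2.minEnclosingCircle(t[:,:2].astype(np.float32)),t.mean(0))
f=P[(np.hypot(P[:,0]-526.5,P[:,1]-71)<25)];print(np.median(f[:,2]))
E
```

```text
(296, 221, 30, 25)
((310.1221618652344, 232.92544555664062), (23.596200942993164, 30.275182723999023), 90.77307891845703)
[539.45588573  69.00137734  85.        ]
271 ((526.091796875, 72.66422271728516), 42.03306579589844) [525.4654265   73.48145283  85.17436033]
69.03742916997373
```

>>> step_arm(motion=[[[-8, -6.5, -30, 0], [0, 0, -40, 0], [0, 0, -20, 0], [0, 0, 0, 0], [0, 0, 0, 0]]])

```text
time_s: 2.65
tcp_pos: [454.9, -353.6, 140.5]
tcp_rot: [179.8, 0.1, 50.7]
ft_force: [-0.0, 0.2, -0.4]
width: 0.997
```

```bash
python3 - <<'E'
from h import *
for c in ["scene","top"]:
    im,d=manip.camera(c);np.save(f"pics/{c}1.npy",d)
    b=im[150:260,95:215] if c=="scene" else im[210:310,330:450]
    cv2.imwrite(f"pics/{c}1.png",cv2.resize(b,None,fx=5,fy=5,interpolation=2))
E
```

```text
(no output)
```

View pics/scene1.png

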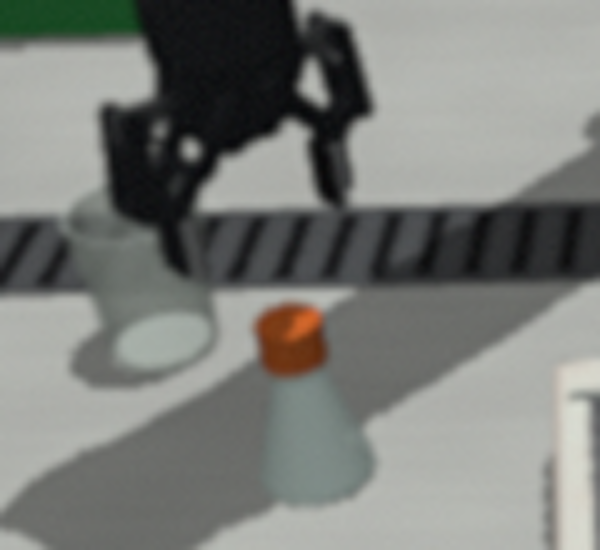

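View pics/crop2.png

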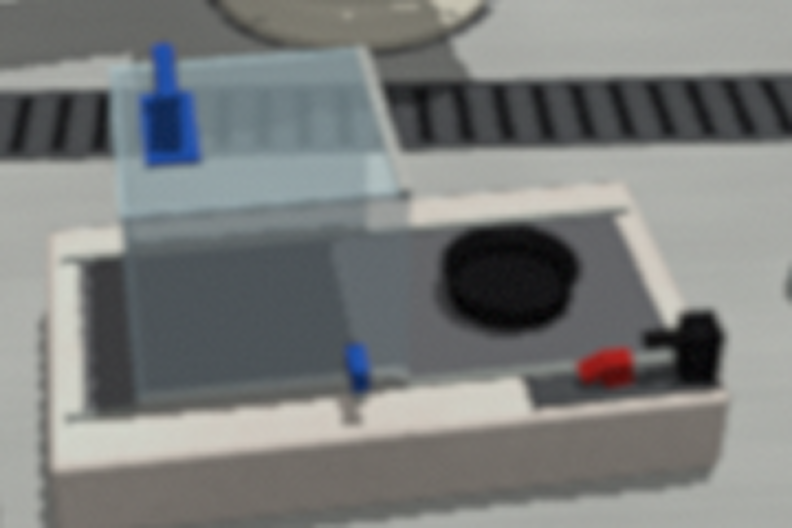

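The crop shows the cap at (290,340), below the open fingers at (180,240) and (335,180). Next: fix the small xy error, then descend.

>>> step_arm(motion=[[[4.6, 4.3, 0, 0], [0, 0, 0, 0], [0, 0, -25, 0], [0, 0, -25, 0], [0, 0, -15, 0], [0, 0, 0, 0], [0, 0, 0, 0]]])

```text
time_s: 3.62
tcp_pos: [462.3, -349.4, 78.0]
tcp_rot: [179.4, 0.1, 50.8]
ft_force: [0.1, 0.4, -0.1]
width: 0.994
```

>>> step_arm(motion=[[[-2.5, 0, -7, 0], [0, 0, 0, 0], [0, 0, 0, 0]]])

```text
time_s: 4.0
tcp_pos: [460.2, -349.9, 72.2]
tcp_rot: [179.3, 0.1, 50.8]
ft_force: [0.1, -0.4, -0.6]
width: 0.995
```

>>> step_arm(motion=[[[0, 0, 0, 0], [0, 0, 0, 0], [0, 0, 0, 0], [0, 0, 0, 0], [0, 0, 0, 0], [0, 0, 0, 0], [0, 0, 0, 0], [0, 0, 0, 0]]], jaw=25, grip_force=40)

```text
time_s: 5.0
tcp_pos: [460.4, -350.0, 72.8]
tcp_rot: [179.2, 0.1, 50.8]
ft_force: [0.5, 0.8, 0.1]
width: 0.41
```

>>> step_arm(motion=[[[0, 0, 15, 0], [0, 0, 25, 0], [0, 0, 40, 0], [0, 0, 50, 0], [0, 0, 50, 0], [0, 0, 20, 0], [0, 0, 0, 0], [0, 0, 0, 0]]])

```text
time_s: 6.0
tcp_pos: [458.6, -348.6, 282.9]
tcp_rot: [179.2, 0.1, 50.8]
ft_force: [0.7, -0.2, -2.4]
width: 0.409
```

```bash
python3 - <<'E'
from h import *
c="scene";im,d=manip.camera(c);np.save(f"pics/{c}2.npy",d)
b=im[100:250,75:235]
cv2.imwrite(f"pics/{c}2.png",cv2.resize(b,None,fx=4,fy=4,interpolation=2))
print(manip.get_obs()["tcp_pos"],manip.get_obs()["tcp_rot"],manip.get_obs()["ft_force"])
E
```

```text
[ 458.49640284 -348.57398001  282.7557764 ] [1.79200481e+02 5.69033062e-02 5.08013350e+01] [ 0.3244516   0.61013633 -1.62940579]
```

View pics/scene2.png

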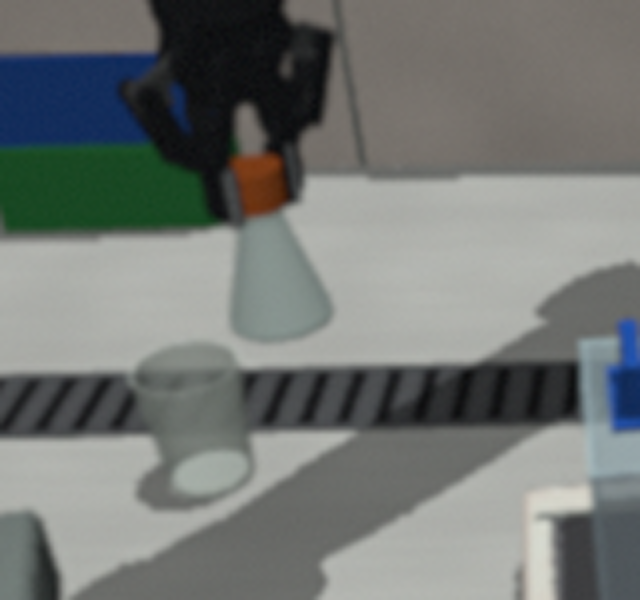

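The flask hangs upright in the jaws (orange cap at (260,185) in the crop). Now I'll carry it around the front of the guard.

>>> step_arm(motion=[[[-25, 40, 5, 5], [-25, 40, 5, 5], [-15, 40, 0, 5], [-5, 45, 0, 5], [0, 45, 0, 5], [0, 45, 0, 5], [0, 45, 0, 5], [0, 45, 0, 5], [0, 40, 0, 5], [0, 20, 0, 0], [0, 0, 0, 0], [0, 0, 0, 0]]])

```text
time_s: 7.55
tcp_pos: [379.8, 68.5, 276.8]
tcp_rot: [-179.6, -0.0, 97.3]
ft_force: [0.8, -0.3, -2.2]
width: 0.41
```

>>> step_arm(motion=[[[30, 1, 0, -1.2], [40, 1, 0, 0], [40, 1, 0, 0], [25, 0, 0, 0], [5, 0, 0, 0], [0, 0, 0, 0], [0, 0, 0, 0], [0, 0, 0, 0]]])

```text
time_s: 8.55
tcp_pos: [521.7, 64.5, 275.6]
tcp_rot: [-179.4, 0.0, 95.5]
ft_force: [0.7, 0.7, -0.8]
width: 0.408
```

>>> step_arm(motion=[[[4.5, 7.5, -10, 0], [0, 0, -40, 0], [0, 0, -35, 0], [0, 0, -12, 0], [0, 0, 0, 0], [0, 0, 0, 0], [0, 0, 0, 0]]])

```text
time_s: 9.43
tcp_pos: [526.7, 74.5, 178.3]
tcp_rot: [-179.8, 0.0, 95.6]
ft_force: [-0.9, 0.1, -1.6]
width: 0.411
```

```bash
python3 - <<'E'
from h import *
for c in ["scene","top"]:
    im,d=manip.camera(c);np.save(f"pics/{c}3.npy",d);cv2.imwrite(f"pics/{c}3raw.png",im)
    b=im[130:280,210:370] if c=="scene" else im[180:300,180:340]
    cv2.imwrite(f"pics/{c}3.png",cv2.resize(b,None,fx=5,fy=5,interpolation=2)[:600])
    print([(round(r["conf"],2),np.round(w(c,r["point"])).tolist()) for r in manip.landmark_of(c,"flask")[:3]])
o=manip.get_obs();print(o["tcp_pos"],o["tcp_rot"],o["ft_force"])
E
```

```text
[(0.82, [524.0, 71.0, 104.0])]
[]
[526.40314673  74.45900509 177.62777597] [-1.79737800e+02  5.10616933e-03  9.56103729e+01] [ 0.10234756  0.35339829 -2.14641563]
```

View pics/scene3.png

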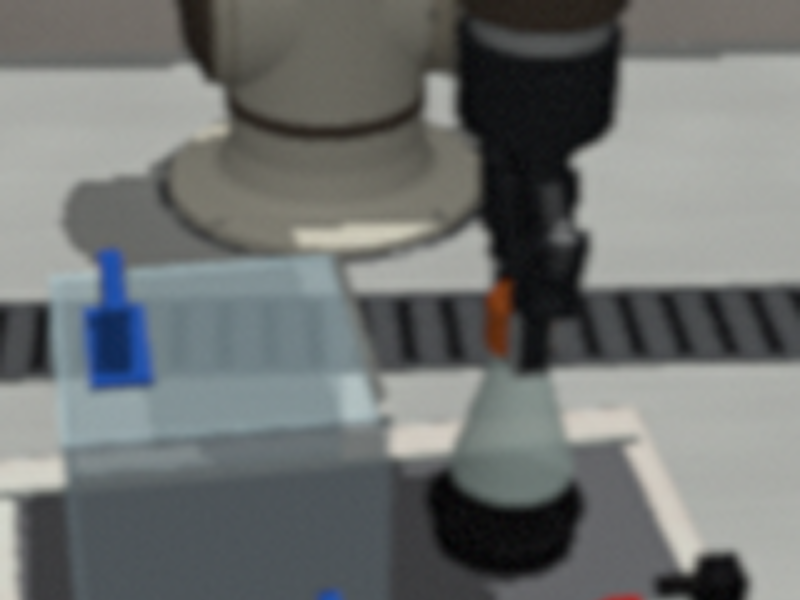

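View pics/top3.png

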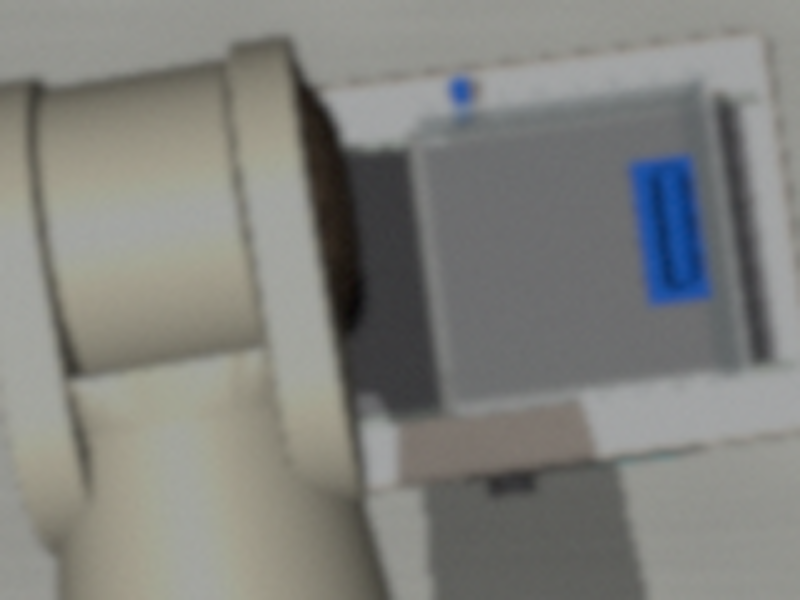

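```bash
python3 - <<'E'
from h import *
im=cv2.imread("pics/scene3raw.png");g=im.max(2).astype(int)
for v in (212,216,220,224,226,228,231,234,237): print(v,g[v,290:336].tolist())
E
```

```text
212 [173, 171, 172, 171, 172, 170, 171, 170, 171, 169, 171, 170, 163, 143, 121, 116, 120, 125, 127, 132, 134, 137, 140, 140, 143, 144, 143, 142, 142, 139, 137, 145, 163, 184, 193, 196, 199, 201, 201, 200, 199, 198, 199, 201, 203, 203]
216 [205, 206, 208, 208, 209, 209, 209, 210, 210, 209, 200, 174, 140, 122, 121, 128, 131, 134, 138, 138, 142, 142, 144, 145, 147, 147, 148, 148, 148, 145, 144, 143, 154, 180, 201, 207, 205, 204, 201, 201, 200, 198, 196, 195, 193, 193]
220 [193, 191, 186, 181, 175, 174, 171, 168, 163, 153, 135, 115, 111, 115, 118, 120, 120, 123, 124, 126, 125, 128, 127, 129, 130, 130, 131, 132, 133, 133, 131, 128, 125, 118, 109, 103, 101, 101, 103, 102, 103, 102, 102, 105, 124, 166]
224 [79, 92, 95, 94, 93, 86, 75, 64, 48, 44, 66, 88, 98, 105, 104, 107, 109, 111, 113, 114, 117, 117, 119, 120, 120, 120, 121, 120, 119, 120, 120, 121, 120, 118, 110, 106, 105, 104, 104, 104, 105, 103, 104, 103, 103, 106]
226 [62, 62, 63, 62, 58, 48, 32, 18, 9, 14, 38, 66, 89, 102, 106, 108, 110, 111, 113, 114, 117, 117, 118, 119, 119, 119, 119, 121, 121, 119, 121, 116, 108, 87, 71, 80, 97, 103, 103, 104, 104, 104, 102, 104, 104, 102]
228 [62, 63, 61, 61, 54, 39, 20, 13, 11, 7, 11, 21, 43, 66, 81, 94, 106, 111, 114, 115, 117, 118, 120, 120, 121, 120, 120, 119, 118, 114, 104, 86, 61, 35, 24, 44, 76, 97, 104, 105, 104, 104, 104, 104, 104, 103]
231 [63, 62, 63, 61, 57, 39, 25, 9, 7, 11, 14, 14, 14, 11, 9, 15, 17, 27, 38, 47, 52, 58, 57, 58, 57, 56, 50, 40, 33, 25, 18, 13, 9, 12, 13, 27, 53, 85, 101, 105, 105, 104, 105, 105, 104, 105]
234 [63, 63, 62, 65, 62, 53, 39, 20, 11, 14, 15, 13, 15, 14, 11, 13, 14, 13, 15, 14, 16, 13, 12, 10, 17, 11, 14, 13, 13, 14, 11, 19, 16, 15, 27, 59, 86, 100, 105, 103, 105, 104, 104, 104, 103, 105]
237 [63, 63, 63, 62, 65, 60, 48, 29, 10, 8, 15, 11, 14, 12, 14, 16, 14, 12, 13, 15, 13, 13, 16, 14, 13, 12, 15, 15, 15, 17, 18, 17, 18, 23, 50, 81, 100, 105, 104, 104, 104, 105, 105, 105, 103, 104]
```

>>> step_arm(motion=[[[0, -3.5, 0, 0], [0, 0, 0, 0], [0, 0, -12, 0], [0, 0, -6, 0], [0, 0, 0, 0], [0, 0, 0, 0]]])

```text
time_s: 10.38
tcp_pos: [526.2, 70.5, 157.9]
tcp_rot: [-179.7, 0.0, 95.6]
ft_force: [-0.4, 0.1, -2.5]
width: 0.408
```

>>> step_arm(motion=[[[0, 0.5, -3, 0], [0, 0, -3, 0], [0, 0, -2, 0], [0, 0, 0, 0], [0, 0, 0, 0]]])

```text
time_s: 11.0
tcp_pos: [526.6, 71.2, 149.8]
tcp_rot: [-179.8, 0.0, 95.6]
ft_force: [0.1, -0.2, -1.9]
width: 0.411
```

>>> step_arm(motion=[[[0, 0, -2, 0], [0, 0, -2, 0], [0, 0, 0, 0], [0, 0, 0, 0]]])

```text
time_s: 11.5
tcp_pos: [526.8, 71.2, 145.8]
tcp_rot: [-179.8, 0.0, 95.6]
ft_force: [1.0, -0.1, -1.5]
width: 0.409
```

>>> step_arm(motion=[[[0, 0, -2, 0], [0, 0, 0, 0], [0, 0, 0, 0]]])

```text
time_s: 11.88
tcp_pos: [526.9, 71.2, 143.6]
tcp_rot: [-179.8, 0.0, 95.6]
ft_force: [0.9, 0.5, -1.2]
width: 0.411
```

>>> step_arm(motion=[[[0, 0, -1.5, 0], [0, 0, 0, 0], [0, 0, 0, 0]]])

```text
time_s: 12.25
tcp_pos: [526.8, 71.2, 142.2]
tcp_rot: [-179.8, 0.0, 95.6]
ft_force: [0.8, 0.6, -0.8]
width: 0.411
```

>>> step_arm(motion=[[[0, 0, -1, 0], [0, 0, 0, 0], [0, 0, 0, 0]]])

```text
time_s: 12.62
tcp_pos: [526.8, 71.3, 142.2]
tcp_rot: [-179.9, -0.0, 95.6]
ft_force: [-0.2, 0.1, -0.1]
width: 0.41
```

>>> step_arm(motion=[[[0, 0, -1, 0], [0, 0, 0, 0], [0, 0, 0, 0]]])

```text
time_s: 13.0
tcp_pos: [526.8, 71.3, 142.1]
tcp_rot: [-179.9, -0.0, 95.6]
ft_force: [-0.6, 0.0, 1.3]
width: 0.411
```

>>> step_arm(motion=[[[0, 0, 0, 0], [0, 0, 0, 0], [0, 0, 0, 0], [0, 0, 0, 0], [0, 0, 0, 0], [0, 0, 0, 0]]], jaw=85)

```text
time_s: 13.75
tcp_pos: [526.7, 71.3, 141.5]
tcp_rot: [-179.9, -0.0, 95.6]
ft_force: [1.1, 0.7, 0.6]
width: 0.998
```

>>> step_arm(motion=[[[0, 0, 20, 0], [0, 0, 40, 0], [0, 0, 40, 0], [0, 0, 35, 0], [0, 0, 0, 0]]])

```text
time_s: 14.38
tcp_pos: [525.7, 71.1, 279.9]
tcp_rot: [-179.8, -0.0, 95.6]
ft_force: [0.8, 0.0, 0.3]
width: 0.999
```

```bash
python3 - <<'E'
from h import *
c="scene"
im,d=manip.camera(c);np.save(f"pics/{c}4.npy",d);cv2.imwrite(f"pics/{c}4raw.png",im)
cv2.imwrite(f"pics/{c}4.png",cv2.resize(im[150:270,210:370],None,fx=5,fy=5,interpolation=2))
print([(round(r["conf"],2),np.round(w(c,r["point"])).tolist()) for r in manip.landmark_of(c,"flask")[:3]])
E
```

```text
[(0.7, [523.0, 73.0, 68.0])]
```

View pics/scene4.png

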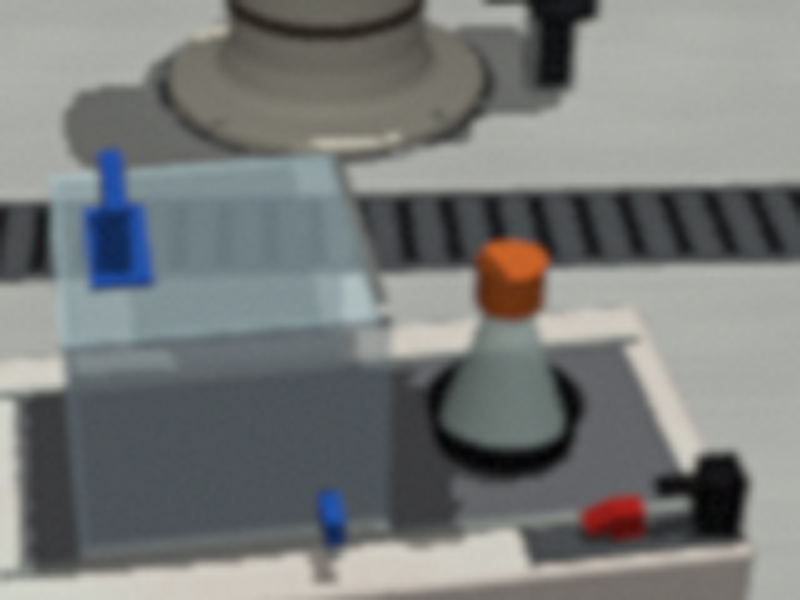

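The flask stands upright in the holder (cap at (512,275) in the crop) and the gripper is clear of it. Next, close the jaws and go behind the tab.

>>> step_arm(motion=[[[2, -20, 10, 0.5], [4, -40, 10, 0], [5, -45, 0, 0], [5, -45, 0, 0], [5, -45, 0, 0], [4, -35, 0, 0], [0, -10, 0, 0], [0, 0, 0, 0], [0, 0, 0, 0]]], jaw=0)

```text
time_s: 15.6
tcp_pos: [547.4, -174.1, 284.7]
tcp_rot: [-178.6, -0.3, 96.3]
ft_force: [-0.1, 0.4, -0.2]
width: -0.001
```

>>> step_arm(motion=[[[5, 0, -20, 0], [0, 0, -30, 0], [0, 0, -14, 0], [0, 0, 0, 0], [0, 0, 0, 0]]])

```text
time_s: 16.23
tcp_pos: [553.0, -169.4, 221.4]
tcp_rot: [-178.8, -0.3, 96.6]
ft_force: [0.4, 0.2, 0.2]
width: 0.003
```

>>> step_arm(motion=[[[-1, 8, -4, 0], [-1.2, 9, 0, -0.5], [-0.5, 5, 0, 0], [0, 0, 0, 0], [0, 0, 0, 0]]])

```text
time_s: 16.85
tcp_pos: [550.8, -145.6, 219.5]
tcp_rot: [-179.0, -0.2, 96.1]
ft_force: [0.4, 0.2, -0.2]
width: -0.003
```

```bash
python3 - <<'E'
from h import *
c="scene"
im,d=manip.camera(c);cv2.imwrite(f"pics/{c}5.png",cv2.resize(im[130:250,190:350],None,fx=5,fy=5,interpolation=2))
E
```

```text
(no output)
```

View pics/scene5.png

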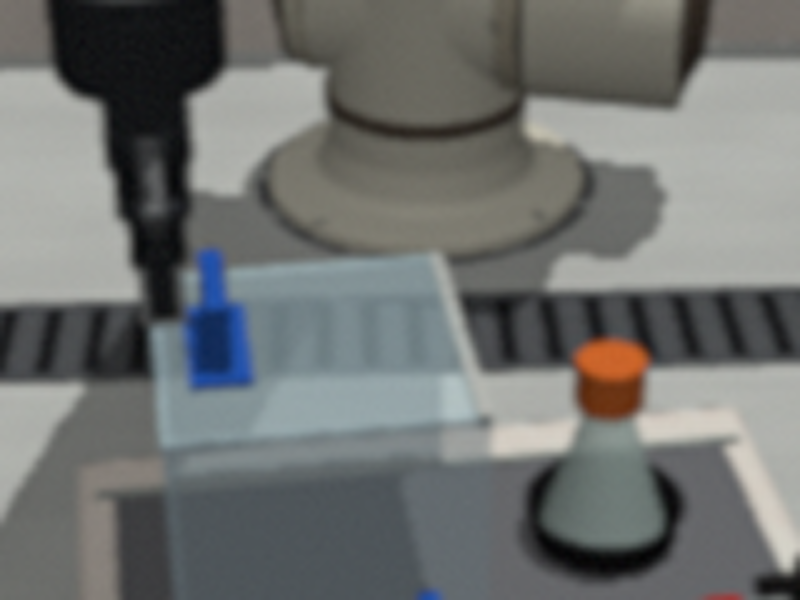

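The finger (163,300) is just behind the tab (212,300). Starting the push.

>>> step_arm(motion=[[[-0.3, 3, -2, 0], [-0.3, 3, 0, 0], [-0.3, 3, 0, 0], [-0.3, 3, 0, 0], [0, 0, 0, 0], [0, 0, 0, 0]]])

```text
time_s: 17.65
tcp_pos: [549.5, -133.6, 217.2]
tcp_rot: [-178.9, -0.1, 96.0]
ft_force: [-0.0, -1.5, 0.1]
width: 0.001
```

>>> step_arm(motion=[[[-0.8, 6, 0, 0], [-0.8, 7, 0, 0], [-0.8, 7, 0, 0], [-0.8, 7, 0, 0], [-0.8, 7, 0, 0], [-0.8, 7, 0, 0], [-0.8, 7, 0, 0], [-0.8, 7, 0, 0], [-0.8, 7, 0, 0], [-0.8, 6, 0, 0], [-0.4, 4, 0, 0], [0, 0, 0, 0]]])

```text
time_s: 19.15
tcp_pos: [540.7, -56.3, 217.3]
tcp_rot: [-179.0, -0.1, 96.1]
ft_force: [0.7, -2.3, 0.1]
width: -0.006
```

>>> step_arm(motion=[[[-0.3, 3, 0, 0], [-0.3, 3, 0, 0], [-0.3, 3, 0, 0], [-0.3, 3, 0, 0], [-0.3, 3, 0, 0], [-0.3, 2, 0, 0], [0, 0, 0, 0]]])

```text
time_s: 20.02
tcp_pos: [538.8, -38.5, 217.3]
tcp_rot: [-179.0, -0.1, 96.0]
ft_force: [1.2, -1.4, 0.9]
width: -0.0
```

```bash
python3 - <<'E'
from h import *
c="scene"
im,d=manip.camera(c);cv2.imwrite(f"pics/{c}6.png",cv2.resize(im[150:270,220:380],None,fx=5,fy=5,interpolation=2))
E
```

```text
(no output)
```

View pics/scene6.png

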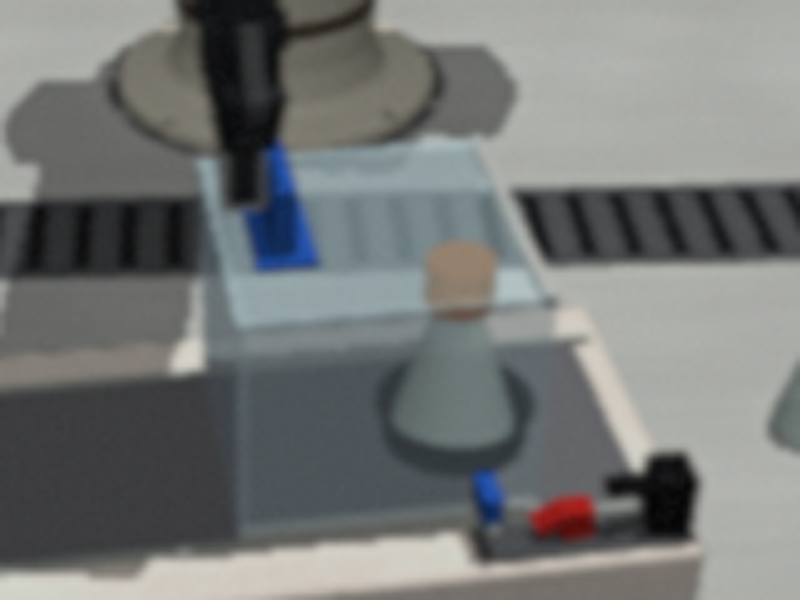

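The guard is now part-way over the flask, and the lug (487,497) is nearing the red tooth (565,517). Smaller steps from here.

>>> step_arm(motion=[[[-0.2, 2, 0, 0], [-0.2, 2, 0, 0], [-0.2, 2, 0, 0], [-0.2, 2, 0, 0], [0, 0, 0, 0]]])

```text
time_s: 20.7
tcp_pos: [537.8, -30.1, 217.3]
tcp_rot: [-179.0, -0.1, 96.0]
ft_force: [0.3, -1.6, -1.0]
width: -0.003
```

>>> step_arm(motion=[[[-0.2, 2, 0, 0], [-0.2, 2, 0, 0], [-0.2, 2, 0, 0], [0, 0, 0, 0]]])

```text
time_s: 21.2
tcp_pos: [537.1, -23.6, 217.3]
tcp_rot: [-179.0, -0.1, 96.0]
ft_force: [-0.3, -0.9, -0.3]
width: 0.004
```

>>> step_arm(motion=[[[-0.2, 2, 0, 0], [-0.2, 2, 0, 0], [-0.2, 2, 0, 0], [0, 0, 0, 0]]])

```text
time_s: 21.7
tcp_pos: [536.4, -17.1, 217.3]
tcp_rot: [-179.0, -0.1, 96.0]
ft_force: [0.5, -0.8, 0.5]
width: 0.001
```

>>> step_arm(motion=[[[-0.2, 2, 0, 0], [-0.2, 2, 0, 0], [0, 0, 0, 0]]])

```text
time_s: 22.08
tcp_pos: [536.0, -13.6, 217.3]
tcp_rot: [-178.9, -0.0, 96.0]
ft_force: [1.3, -0.9, -0.4]
width: -0.001
```

>>> step_arm(motion=[[[-0.2, 2, 0, 0], [-0.2, 2, 0, 0], [0, 0, 0, 0]]])

```text
time_s: 22.45
tcp_pos: [535.8, -11.1, 217.4]
tcp_rot: [-178.9, 0.2, 95.9]
ft_force: [1.5, -0.4, -0.6]
width: 0.002
```

```bash
python3 - <<'E'
from h import *
c="scene"
im,d=manip.camera(c);cv2.imwrite(f"pics/{c}7.png",cv2.resize(im[150:270,220:380],None,fx=5,fy=5,interpolation=2))
E
```

```text
(no output)
```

View pics/scene7.png

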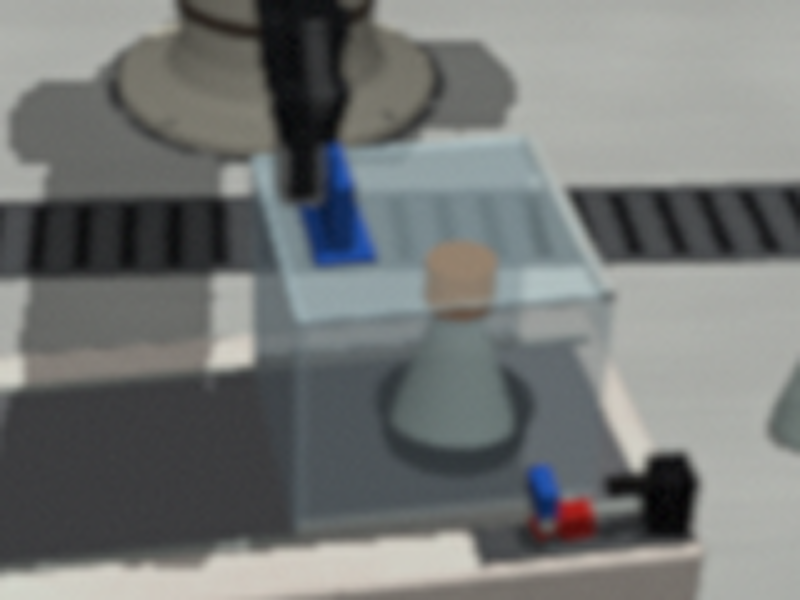

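>>> step_arm(motion=[[[-0.2, 2, 0, 0], [-0.2, 2, 0, 0]]])

```text
time_s: 22.75
tcp_pos: [535.5, -8.6, 217.4]
tcp_rot: [-178.9, 0.4, 95.8]
ft_force: [1.2, -8.3, 0.0]
width: 0.003
```

>>> step_arm(motion=[[[-0.2, 2, 0, 0], [-0.2, 2, 0, 0]]])

```text
time_s: 23.0
tcp_pos: [535.2, -6.5, 217.4]
tcp_rot: [-178.9, 0.6, 95.8]
ft_force: [0.5, -8.9, -0.6]
width: 0.002
```

>>> step_arm(motion=[[[-0.2, 2, 0, 0], [-0.2, 2, 0, 0]]])

```text
time_s: 23.25
tcp_pos: [535.0, -4.5, 217.5]
tcp_rot: [-178.9, 0.9, 95.7]
ft_force: [2.0, -10.0, -0.2]
width: -0.002
```

>>> step_arm(motion=[[[-0.2, 2, 0, 0], [-0.2, 2, 0, 0]]])

```text
time_s: 23.5
tcp_pos: [534.7, -2.2, 217.5]
tcp_rot: [-178.9, 1.1, 95.6]
ft_force: [1.2, -5.9, 0.3]
width: 0.002
```

>>> step_arm(motion=[[[-0.2, 2, 0, 0], [-0.2, 2, 0, 0]]])

```text
time_s: 23.75
tcp_pos: [534.3, 1.3, 217.6]
tcp_rot: [-178.9, 1.2, 95.5]
ft_force: [0.5, -4.2, 0.0]
width: 0.003
```

>>> step_arm(motion=[[[-0.2, 2, 0, 0], [-0.2, 2, 0, 0]]])

```text
time_s: 24.0
tcp_pos: [533.9, 5.4, 217.6]
tcp_rot: [-178.9, 1.2, 95.5]
ft_force: [-0.3, -4.1, -0.3]
width: -0.003
```

>>> step_arm(motion=[[[-0.2, 1.5, 0, 0]]])

```text
time_s: 24.12
tcp_pos: [533.7, 7.0, 217.6]
tcp_rot: [-178.9, 1.2, 95.5]
ft_force: [0.6, -4.9, 0.3]
width: 0.0
```

>>> step_arm(motion=[[[-0.2, 1.5, 0, 0]]])

```text
time_s: 24.25
tcp_pos: [533.5, 8.7, 217.5]
tcp_rot: [-178.9, 1.2, 95.5]
ft_force: [1.4, -4.8, 0.2]
width: 0.003
```

>>> step_arm(motion=[[[-0.1, 1, 0, 0]]])

```text
time_s: 24.38
tcp_pos: [533.4, 9.8, 217.5]
tcp_rot: [-178.9, 1.2, 95.5]
ft_force: [0.3, -4.9, 0.6]
width: -0.001
```

>>> step_arm(motion=[[[-0.1, 1, 0, 0]]])

```text
time_s: 24.5
tcp_pos: [533.3, 10.9, 217.5]
tcp_rot: [-178.9, 1.2, 95.5]
ft_force: [1.7, -4.5, -0.7]
width: 0.0
```

>>> step_arm(motion=[[[-0.1, 1, 0, 0]]])

```text
time_s: 24.62
tcp_pos: [533.2, 11.9, 217.6]
tcp_rot: [-178.9, 1.2, 95.5]
ft_force: [1.3, -4.5, -0.9]
width: 0.001
```

>>> step_arm(motion=[[[-0.1, 1, 0, 0]]])

```text
time_s: 24.75
tcp_pos: [533.1, 13.0, 217.6]
tcp_rot: [-178.9, 1.2, 95.5]
ft_force: [2.0, -4.7, 0.8]
width: 0.002
```

>>> step_arm(motion=[[[-0.1, 1, 0, 0]]])

```text
time_s: 24.88
tcp_pos: [533.0, 14.1, 217.6]
tcp_rot: [-178.9, 1.2, 95.5]
ft_force: [1.1, -3.5, 0.2]
width: -0.003
```

>>> step_arm(motion=[[[-0.1, 1, 0, 0]]])

```text
time_s: 25.0
tcp_pos: [532.8, 15.5, 217.5]
tcp_rot: [-178.9, 1.1, 95.6]
ft_force: [-0.1, -1.4, -0.5]
width: -0.004
```

```bash
python3 - <<'E'
from h import *
c="scene"
im,d=manip.camera(c);cv2.imwrite(f"pics/{c}8.png",cv2.resize(im[150:270,220:380],None,fx=5,fy=5,interpolation=2))
print(manip.get_obs()["ft_force"],manip.get_obs()["tcp_pos"])
E
```

```text
[ 0.49598721 -1.53233866  0.59514826] [532.82685546  15.69592786 217.54845219]
```

View pics/scene8.png

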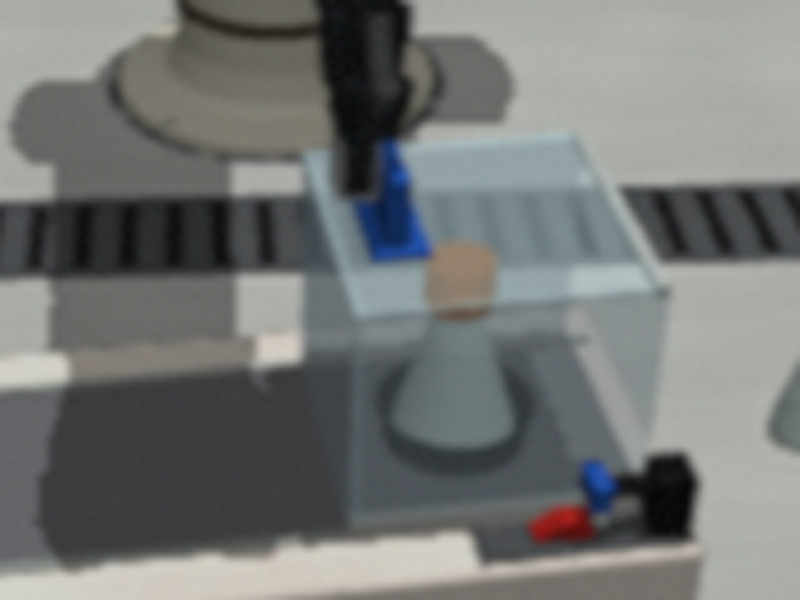

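The lug (598,485) has reached the bumper stub (630,485), with its pin at the end of the red tooth (562,523). The force dropped, so this may be the tooth's trailing slope. I'll continue in fine steps.

>>> step_arm(motion=[[[-0.1, 0.8, 0, 0]]])

```text
time_s: 25.18
tcp_pos: [532.7, 16.8, 217.5]
tcp_rot: [-178.9, 1.1, 95.6]
ft_force: [1.4, -2.4, -0.4]
width: 0.002
```

>>> step_arm(motion=[[[-0.1, 0.8, 0, 0]]])

```text
time_s: 25.3
tcp_pos: [532.6, 17.7, 217.5]
tcp_rot: [-178.9, 1.1, 95.6]
ft_force: [1.0, -2.8, 0.1]
width: -0.001
```

>>> step_arm(motion=[[[-0.1, 0.8, 0, 0]]])

```text
time_s: 25.42
tcp_pos: [532.6, 18.0, 217.6]
tcp_rot: [-178.9, 1.2, 95.6]
ft_force: [1.5, -7.8, 0.4]
width: 0.004
```

>>> step_arm(motion=[[[-0.1, 0.8, 0, 0]]])

```text
time_s: 25.55
tcp_pos: [532.6, 18.0, 217.6]
tcp_rot: [-178.9, 1.3, 95.5]
ft_force: [2.2, -8.0, 0.5]
width: -0.001
```

>>> step_arm(motion=[[[-0.1, 1.1, 0, 0]]])

```text
time_s: 25.68
tcp_pos: [532.5, 18.1, 217.6]
tcp_rot: [-178.9, 1.4, 95.5]
ft_force: [1.5, -8.5, 0.5]
width: 0.002
```

>>> step_arm(motion=[[[-0.1, 1.1, 0, 0]]])

```text
time_s: 25.8
tcp_pos: [532.5, 18.1, 217.6]
tcp_rot: [-178.9, 1.5, 95.4]
ft_force: [1.7, -8.7, -0.5]
width: -0.001
```

```bash
python3 - <<'E'
from h import *
c="scene"
im,d=manip.camera(c);cv2.imwrite(f"pics/{c}9.png",cv2.resize(im[150:270,220:380],None,fx=5,fy=5,interpolation=2))
print(manip.get_obs()["ft_force"],manip.get_obs()["tcp_pos"])
for n in ("latch","guard_lug","guard_tab"):
  print(n,[(round(r["conf"],2),np.round(w(c,r["point"])).tolist()) for r in manip.spot_in(c,n)[:3]])
E
```

```text
[ 1.63477441 -9.57062793  0.87418154] [532.53015673  18.15614162 217.62545288]
latch [(0.75, [620.0, 133.0, 97.0]), (0.49, [614.0, 112.0, 82.0])]
guard_lug []
guard_tab [(0.89, [594.0, 75.0, 178.0])]
```

View pics/scene9.png

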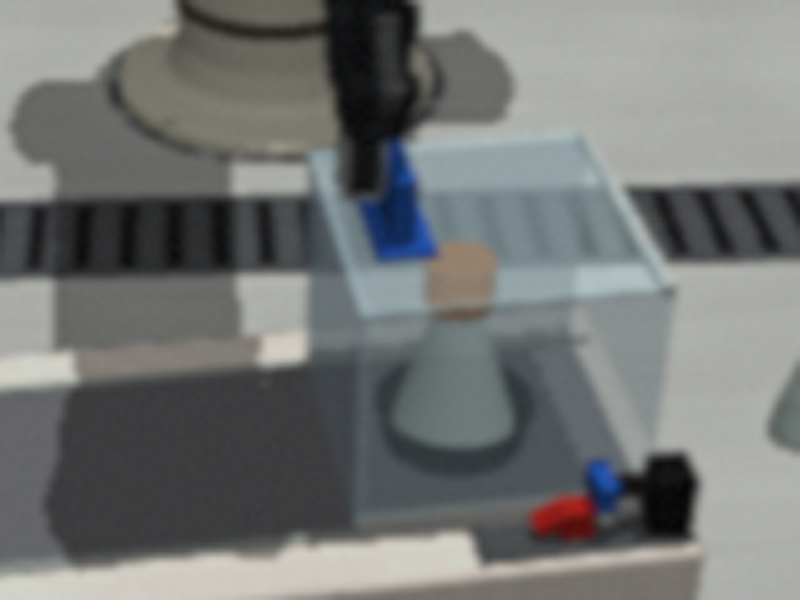

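The red tooth's right end is back at row 497, its height when standing free; it was at about 508 while pressed. That suggests it has clicked. I'll back off and check that the guard holds.

>>> step_arm(motion=[[[0.3, -3, 0, 0], [0.5, -5, 0, 0], [0.8, -8, 0, 0], [0, 0, 0, 0], [0, 0, 0, 0]]])

```text
time_s: 26.62
tcp_pos: [533.9, 1.9, 217.5]
tcp_rot: [-178.9, 1.4, 95.5]
ft_force: [1.3, 0.5, 0.1]
width: 0.001
```

```bash
python3 - <<'E'
from h import *
c="scene"
im,d=manip.camera(c);cv2.imwrite(f"pics/{c}10raw.png",im);cv2.imwrite(f"pics/{c}10.png",cv2.resize(im[150:270,220:380],None,fx=5,fy=5,interpolation=2))
print(manip.get_obs()["ft_force"],manip.get_obs()["tcp_pos"])
E
```

```text
[0.3619819  0.47838457 0.93907873] [533.90773827   1.93204091 217.49882462]
```

View pics/scene10.png

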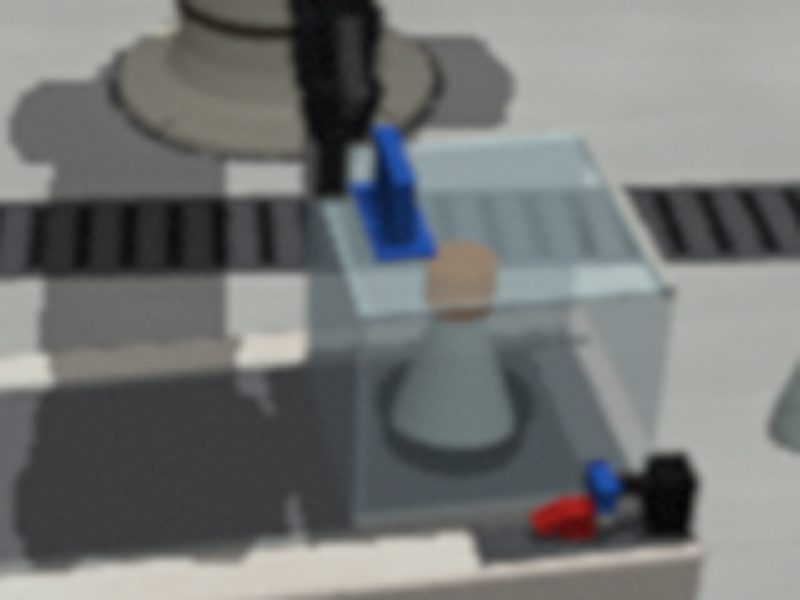

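```bash
python3 - <<'E'
from h import *
for k in (6,7,8,9,10):
    im=cv2.resize(cv2.imread(f"pics/scene{k}.png"),(160,120),interpolation=cv2.INTER_AREA)[85:115,100:130]
    h=cv2.cvtColor(im,cv2.COLOR_BGR2HSV)
    r=(cv2.inRange(h,(0,150,70),(8,255,255))|cv2.inRange(h,(172,150,70),(180,255,255)));v,u=np.nonzero(r)
    b=cv2.inRange(h,(100,150,70),(130,255,255));bv,bu=np.nonzero(b)
    print(k,"red n",len(u),"u",u.min(),u.max(),"v",v.min(),v.max(),"right-end v top",v[u>=u.max()-2].min(),"mean %.2f"%v.mean(),"lug u %.2f v %.2f n %d"%((bu.mean(),bv.mean(),len(bu)) if len(bu) else (0,0,0)))
ims=[cv2.imread(f"pics/scene{k}.png")[430:580,480:720] for k in (6,8,9,10)]
cv2.imwrite("pics/cmp.png",cv2.resize(np.vstack([np.hstack(ims[:2]),np.hstack(ims[2:])]),None,fx=1.6,fy=1.6))
E
```

```text
6 red n 70 u 7 18 v 15 22 right-end v top 15 mean 18.24 lug u 0.00 v 0.00 n 0
7 red n 42 u 12 18 v 15 22 right-end v top 15 mean 18.55 lug u 8.11 v 12.37 n 35
8 red n 61 u 6 17 v 17 22 right-end v top 17 mean 19.70 lug u 19.38 v 11.82 n 40
9 red n 77 u 7 18 v 15 22 right-end v top 15 mean 18.27 lug u 20.43 v 11.65 n 40
10 red n 78 u 7 18 v 15 22 right-end v top 15 mean 18.40 lug u 20.41 v 11.74 n 39
```

View pics/cmp.png

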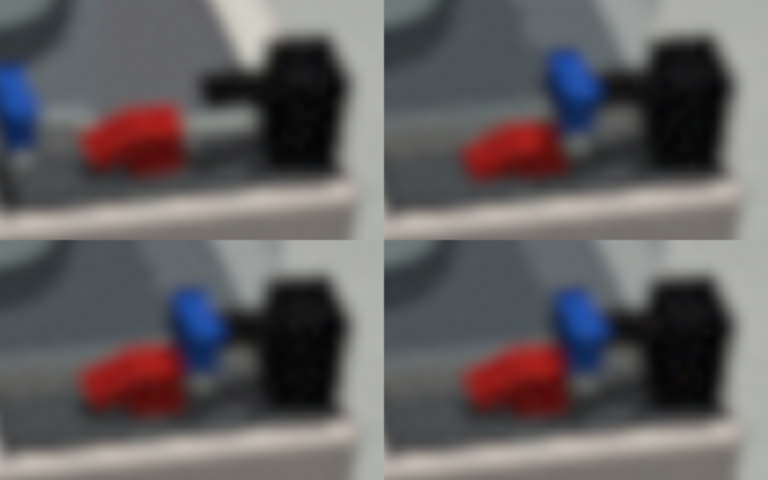

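The tooth is fully up again and matches its free shape, with the pin behind it. The guard hasn't moved since I released it. Now I'll move the arm clear and do a final check.

>>> step_arm(motion=[[[0, 0, 15, 0], [0, 0, 40, 0], [0, 0, 50, 0], [-30, -20, 30, 0], [-40, -40, 0, 0], [-40, -50, 0, 0], [-30, -50, 0, 0], [0, -50, 0, 0], [0, -50, 0, 0], [0, -30, 0, 0], [0, 0, 0, 0], [0, 0, 0, 0]]])

```text
time_s: 28.18
tcp_pos: [387.8, -292.3, 368.1]
tcp_rot: [-179.5, 1.8, 95.7]
ft_force: [1.0, 0.5, -0.8]
width: 0.001
```

```bash
python3 - <<'E'
from h import *
for c in ["scene","top"]:
    im,d=manip.camera(c);cv2.imwrite(f"pics/{c}11.png",im)
    for n in ["flask","flask_white","flask_green","tube_block","guard_tab"]:
        print(n,[(round(r["conf"],2),np.round(w(c,r["point"])).tolist()) for r in manip.landmark_of(c,n)[:2]])
cv2.imwrite("pics/s11.png",cv2.resize(cv2.imread("pics/scene11.png")[150:270,220:380],None,fx=5,fy=5,interpolation=2))
print(manip.get_obs()["time_s"])
E
```

```text
flask []
flask_white [(0.61, [452.0, 305.0, 3.0])]
flask_green [(0.88, [565.0, 322.0, -1.0]), (0.64, [451.0, 305.0, 3.0])]
tube_block [(0.67, [537.0, -8.0, 2.0]), (0.56, [704.0, -351.0, 2.0])]
guard_tab [(0.85, [533.0, 32.0, 238.0])]
flask []
flask_white []
flask_green [(0.81, [568.0, 322.0, -2.0])]
tube_block [(0.56, [698.0, -352.0, -6.0])]
guard_tab [(0.59, [530.0, 34.0, 237.0])]
28.775
```

View pics/s11.png

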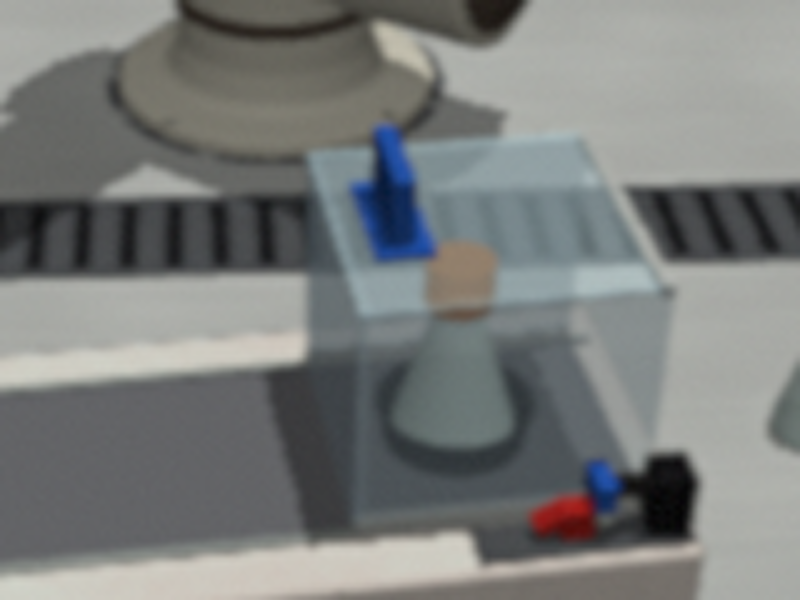

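View pics/top11.png

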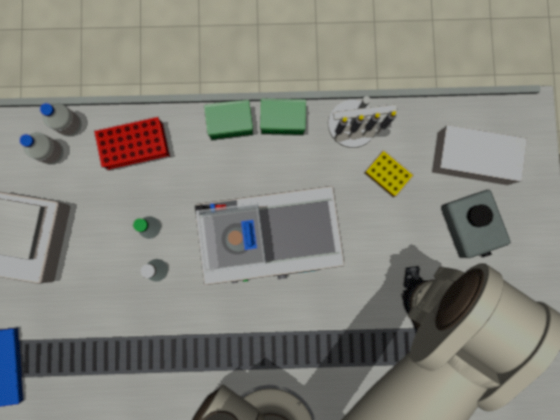

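The final pictures show the flask upright under the shut guard (top view (235,238)), the lug (598,485) held behind the raised tooth (562,517), the bystanders in place and the arm clear.

```bash
python3 -c "
from bench import manip
print(manip.job_done())"
```

```text
the job is handed in; nothing more can be done
None
```

The job is done and handed in at about 29 s of the 72 s allowed. I stood the orange-capped flask upright in the holder and let go of it. Then I pushed the guard shut by its blue tab with closed fingers. The push read 8 to 10 N on the latch ramp, about 4 to 5 N after it, and 9.6 N at the bumper, against the 20 N limit.

**Latch:** After I backed off, the red tooth was standing fully up, the same as when free. The lug and guard did not move back off the bumper. I did not pull on the guard to test the hold further. The catch showed as a tooth that was down in one picture and up in the next, not as one clear force spike. The force also dipped to about 1.5 N just before the bumper.

**Other objects:** The yellow tube block and the white and green flasks show in the same places as at the start. The networks' positions agree within about 5 mm, about their own accuracy. In the last pictures the networks did not find the flask through the clear guard, and the white flask was reported only in the scene camera. The pictures show both, with the flask upright in the holder.

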